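# Push the tube rack square into the bench stop

## Task

Push the blue tube rack along the bench until it sits square in the inside corner of the aluminium stop: a long side of the rack flat against the long rail and a short side flat against the short rail, with no gap. Only push it: do not lift or tip the rack, do not touch the three capped tubes, which must stay standing in it, and leave the jar, the bottle and the beaker where they are. Then back away.

Things in the scene. Friction and masses are not known exactly. Their poses are not given: they have to be found in the camera images.
- rack: Blue tube rack, block 92 (x) x 112 (y) x 45 (z) mm, loose, 0.2 to 0.45 kg. Origin: centre of its underside, z up, x and y along its sides; paper label on its -x face. Square pockets in the top at x = -26, 0, 26, y = -39, -13, 13, 39. It starts right of and nearer than the stop, turned up to 40 degrees from it; seated, its +x face is on the long rail, its +y face on the short one.
- stop: L-shaped aluminium stop fixed to the bench. Origin: inside corner of the L at bench height, z up. Long rail: from the corner 210 mm along -y, inner face at x = 0, looking to -x. Short rail: from the corner 100 mm along -x, inner face at y = 0, looking to -y. Rails 12 mm thick, 30 mm high. -x points roughly to the robot, +y to its left.
- seat (a point): The point on the bench, fixed to the stop at (-46, -56, 0) mm in its frame and with the same axes, where the rack's origin lies when the rack is fully home, rack axes then parallel to these.
- tube1: Capped sample tube with a yellow cap, 16 mm diameter (cap 19 mm), 60 mm tall, loose in the rack's pocket at rack x = 0, y = 13 mm with about 1 mm play; its top is 75 mm above the bench. Origin: centre of its foot, 15 mm above the bench. Not to be touched.
- tube2: Capped sample tube with a white cap, 16 mm diameter (cap 19 mm), 60 mm tall, loose in the rack's pocket at rack x = 26, y = 13 mm with about 1 mm play; its top is 75 mm above the bench. Origin: centre of its foot, 15 mm above the bench. Not to be touched.
- tube3: Capped sample tube with a yellow cap, 16 mm diameter (cap 19 mm), 60 mm tall, loose in the rack's pocket at rack x = 26, y = 39 mm with about 1 mm play; its top is 75 mm above the bench. Origin: centre of its foot, 15 mm above the bench. Not to be touched.
- jar: Bystander: white jar with green lid, 60 mm diameter, 85 mm tall, loose. Origin: centre of its foot.
- bottle: Bystander: amber bottle with black cap, 48 mm diameter, 110 mm tall, loose. Origin: centre of its foot.
- beaker: Bystander: open white beaker, 64 mm diameter, 80 mm tall, loose. Origin: centre of its foot.
Not all that is in view belongs to the job. Leave any black look-alike of the rack alone.

How it is judged:
By the outcome, as a careful person would: the job done as asked, in the order asked, and still so for the second after the job is handed in, with the robot touching nothing.
It also fails if it takes over 61 s, if anything falls off the work surface, if the arm or the gripper's body presses on something with over 40 N, if the wrist force passes 120 N, or if a joint passes its speed limit or range.

## Robot

A 7-joint arm with a two-finger parallel gripper is mounted at the origin on the work surface. World frame = base frame: x ahead of the robot, y to its left, z up, the work surface at z = 0. Lengths are in m, angles in rad, forces in N, time in s.
With the tool pointing down it reaches from about 0.35 to 0.775 m from the base axis. Payload 3.1 kg.
Tool frame: the origin (TCP) lies on the front face of the gripper's body, between the roots of the fingers; the fingertips stand 73 mm ahead of it and the grasp point (between the pads) lies 54 mm ahead of it (env.finger_overhang is the distance from the TCP to the fingertips, in m); z points along the fingers, y is the direction in which the jaws open and shut (so a half turn about z gives the same grasp; the last joint's range is limited). The gripper opens to 85 mm and grips with 20 to 120 N. Pads are 22 mm wide; open, the fingers measure 114 mm over their backs; the gripper's body (76 mm by 85 mm) begins 54 mm behind the grasp point. The pads swing forward as they close: fully open they stand 13 mm farther back than shut.
Start: joints at [1.211, 0.311, 0.014, 1.512, -0.004, 1.319, -0.027], TCP at [0.172, -0.522, 0.304] pointing down, gripper open.
Joint ranges: [-2.7, 2.7], [-0.3, 1.91], [-1.27, 1.3], [0.12, 2.57], [-1.44, 4.58], [0.2, 2.03], [-3.05, 3.05]. Speed limits (rad/s): [2.79, 2.79, 3.14, 3.14, 3.14, 3.14, 3.14].

## Interface

Orientations are given as a unit quaternion [x, y, z, w].
In Python, from rig import env, fingers, camera, workorder gives the robot as it stands. The module is installed in compiled form; this text tells all that it offers. Calls block until the motion is done:
- env.move_to(position, orientation): joint-space move of the TCP to a pose.
- env.move_straight(position, attitude=None, vel=0.15, contact_N=None): straight line of the TCP; attitude=None keeps the orientation; vel is the mean speed in m/s. With contact_N (N) it stops when the force on the tool has changed by that much, and returns True; else False.
- env.set_joints(angles): joint-space move.
- fingers.set_gripper(opening, newtons=None): finger opening in m; newtons is the grip in N (None keeps the last); returns when the fingers have stopped.
- env.sleep(seconds).
- env.ik(position, orientation): joint angles nearest the present ones, or None.
- env.sense(): the state.
- camera(name): name is "side" or "top" or "wrist"; returns a dict with "pixels" (480x640x3 uint8, red, green, blue), "depth" (480x640 float32, m along the optical axis (not along the pixel's ray), 0 where there is no reading), "fx", "fy", "cx", "cy" (pixels), "k1" (the pictures are not rectified: a ray, as slopes to the right and down, at radius r is drawn at 1 + k1 r^2 times it, then the intrinsics apply), "R" (3x3) and "t" (3): a world point X has camera coordinates R X + t. Camera axes: x right, y down, z forward; pixel columns grow to the right and rows downward; lengths in m; the calibration is good to about 2 mm. A picture is of the moment at which its call begins.
A pose or a line that the arm cannot do raises env.Unreachable and nothing moves.
- workorder.job_done(): hands the job in, once; it reports no verdict.
The state is a dict: "t": time; "q": joint angles; "joint_vel": joint speeds; "tau": joint torques, N m; "tool_pos": TCP position; "tcp_rot": TCP orientation; "wrist_force": force on the tool from outside, world axes, zero at the start; "torque": the same for the moment, N m; "opening": finger opening in m.
Only numpy, scipy, OpenCV 4.12 (cv2) and the standard library are available. Lean on these libraries where they do the work, as an engineer would, in place of code of your own. Each camera call takes 0.05 s, during which the arm holds its last target.

## Working session

There is one attempt and no reset: what is moved stays moved. The work goes in short steps, each a Python script; the robot and the scene stay as the last script left them, time stands still between calls to the robot, and variables do not carry over. Pictures are saved under pics/ and viewed, and the job is handed in when it is done.

```bash
ls; mkdir -p pics; python3 - <<'E'
from rig import env, fingers, camera, workorder
import cv2, numpy as np
for n in ["top","side"]:
    c=camera(n); cv2.imwrite(f"pics/{n}0.png",c["pixels"][:,:,::-1]); np.savez(f"{n}0.npz",**c)
    print(n,c["fx"],c["fy"],c["cx"],c["cy"],c["k1"],(-c["R"].T@c["t"]).round(3),c["R"].round(3).tolist())
s=env.sense(); print(s["t"],s["tool_pos"],s["tcp_rot"],s["wrist_force"])
E
```

```text
pics
top 462.6544669220822 462.6544669220822 321.6762539827237 235.13332190954117 -0.09895443529140382 [ 0.276 -0.008  1.052] [[-0.097, -0.995, -0.001], [-0.971, 0.095, -0.22], [0.219, -0.02, -0.976]]
side 590.5719381581031 590.5719381581031 321.7751613040656 240.52525888266368 0.0466823591947925 [0.154 0.797 0.938] [[-0.918, -0.397, -0.004], [-0.275, 0.642, -0.716], [0.287, -0.656, -0.698]]
0.1 [ 0.17173842 -0.52197442  0.30292198] [ 9.87395194e-01  1.58270620e-01 -2.05282571e-04 -1.04826970e-03] [-0.3481389   0.58970866 -0.27172923]
```

View pics/top0.png

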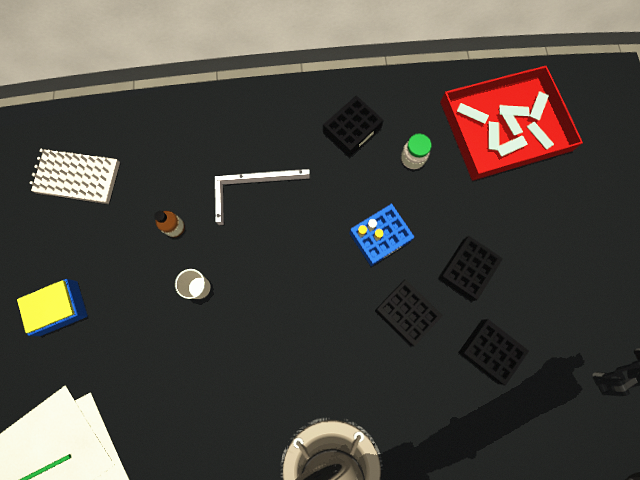

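View pics/side0.png

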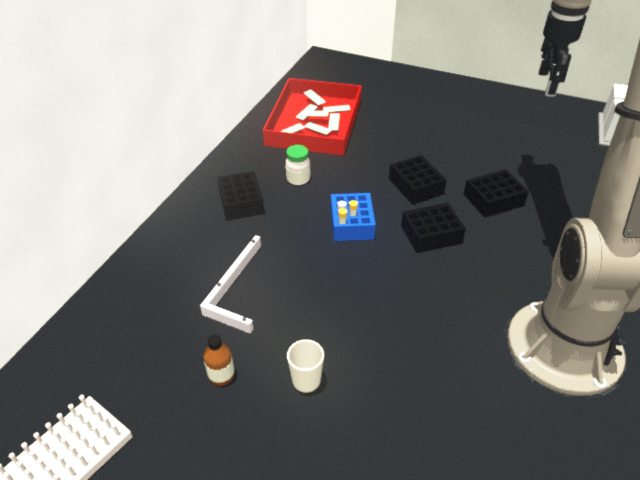

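The top view shows the only blue rack at about (382,235). The look-alikes are the black racks at (353,126), (470,268), (407,313) and (493,351), and the blue sponge box at (53,307). The stop's corner is near (217,178), and the jar, bottle and beaker are at (416,150), (170,223) and (192,285). Next I'll measure the rack and the stop and take one close crop.

```bash
cat > h.py <<'E'
import numpy as np, cv2
def pts(c):
    K=np.array([[c["fx"],0,c["cx"]],[0,c["fy"],c["cy"]],[0,0,1]],float)
    u,v=np.meshgrid(np.arange(640),np.arange(480))
    uv=np.stack([u,v],-1).reshape(-1,1,2).astype(float)
    n=cv2.undistortPoints(uv,K,np.array([float(c["k1"]),0,0,0])).reshape(480,640,2)
    d=c["depth"].astype(float)
    P=np.concatenate([n*d[...,None],d[...,None]],-1)
    return (P-c["t"])@c["R"]
def proj(c,X):
    K=np.array([[c["fx"],0,c["cx"]],[0,c["fy"],c["cy"]],[0,0,1]],float)
    return cv2.projectPoints(np.array(X,float).reshape(-1,1,3),cv2.Rodrigues(c["R"])[0],c["t"],K,np.array([float(c["k1"]),0,0,0]))[0].reshape(-1,2)
def onplane(c,uv,z):
    K=np.array([[c["fx"],0,c["cx"]],[0,c["fy"],c["cy"]],[0,0,1]],float)
    n=cv2.undistortPoints(np.array(uv,float).reshape(-1,1,2),K,np.array([float(c["k1"]),0,0,0])).reshape(-1,2)
    r=np.c_[n,np.ones(len(n))]@c["R"]; o=-c["R"].T@c["t"]
    return o+r*((z-o[2])/r[:,2])[:,None]
E
python3 - <<'E'
import numpy as np,cv2
from h import *
for n in ["top","side"]:
    c=dict(np.load(n+"0.npz")); P=pts(c); im=c["pixels"].astype(int)
    hsv=cv2.cvtColor(c["pixels"],cv2.COLOR_RGB2HSV)
    ok=c["depth"]>0
    X,Y,Z=P[...,0],P[...,1],P[...,2]
    b=ok&(hsv[...,0]>100)&(hsv[...,0]<125)&(hsv[...,1]>120)&(hsv[...,2]>60)&(Y<0.12)&(X<0.75)
    print(n,"blue",b.sum(), "zpct",np.percentile(Z[b],[5,50,95]).round(4))
    t=b&(Z>0.038)
    r=cv2.minAreaRect(np.c_[X[t],Y[t]].astype(np.float32)*1000); print("rect",r, cv2.boxPoints(r).round(1).tolist())
    s=ok&(hsv[...,1]<40)&(hsv[...,2]>110)&(Z>0.02)&(Z<0.04)&(X>0.4)&(X<0.75)&(Y>-0.1)&(Y<0.3)
    nl,lab=cv2.connectedComponents(s.astype(np.uint8)); k=max(range(1,nl),key=lambda k:(lab==k).sum()); s=lab==k
    print("stop n",s.sum(),np.percentile(Z[s],[5,50,95]).round(4),X[s].min(),X[s].max(),Y[s].min(),Y[s].max())
    # fit L to top pts by mask contour
    bb=cv2.boundingRect(s.astype(np.uint8)); print(bb)
    x,y,w,h=bb; cr=c["pixels"][y-15:y+h+15,x-15:x+w+15,::-1]; cr=cv2.resize(cr,None,fx=5,fy=5,interpolation=cv2.INTER_CUBIC); cv2.imwrite(f"pics/{n}_stop.png",cr[:600,:800]); print(x-15,y-15)
    x,y,w,h=cv2.boundingRect(b.astype(np.uint8)); cr=c["pixels"][y-15:y+h+15,x-15:x+w+15,::-1]; cr=cv2.resize(cr,None,fx=6,fy=6,interpolation=cv2.INTER_CUBIC); cv2.imwrite(f"pics/{n}_rack.png",cr[:600,:800]); print(x-15,y-15,w,h)
E
```

```text
top blue 1959 zpct [0.0105 0.0424 0.0467]
rect ((494.314697265625, -164.11624145507812), (92.69153594970703, 113.92105865478516), 26.310375213623047) [[427.5, -133.60000610351562], [478.0, -235.6999969482422], [561.0999755859375, -194.60000610351562], [510.6000061035156, -92.5]]
stop n 632 [0.0261 0.0291 0.0322] 0.5615211539045709 0.6729740148208077 -0.012874403476697572 0.20886176056661282
(215, 170, 94, 52)
200 155
334 188 66 63
side blue 1703 zpct [0.0003 0.0392 0.0472]
rect ((497.9900207519531, -163.47418212890625), (91.94403076171875, 120.01327514648438), 26.32608985900879) [[430.20001220703125, -130.10000610351562], [483.3999938964844, -237.60000610351562], [565.7999877929688, -196.89999389648438], [512.5999755859375, -89.30000305175781]]
stop n 1022 [0.0213 0.0294 0.0329] 0.5633586997050554 0.6763444736700899 -0.015571443567414153 0.21217603251330433
(200, 235, 60, 93)
185 220
315 177 46 49
```

```bash
python3 - <<'E'
import numpy as np,cv2
from h import *
from scipy.optimize import minimize
for n in ["top","side"]:
    c=dict(np.load(n+"0.npz"))
    hsv=cv2.cvtColor(c["pixels"],cv2.COLOR_RGB2HSV); P=pts(c)
    # intersect pixel rays of bright top surface with z=0.03, silhouette-fit: model projected top L vs. image brightness
    L=np.array([[12,12],[12,-210],[0,-210],[0,0],[-100,0],[-100,12]])/1000.
    g=cv2.cvtColor(c["pixels"],cv2.COLOR_RGB2GRAY).astype(float)
    S=8
    def cost(p,show=False):
        a=p[2]; R=np.array([[np.cos(a),-np.sin(a)],[np.sin(a),np.cos(a)]])
        def msk(z0):
            uv=proj(c,np.c_[L@R.T+p[:2],np.full(6,z0)])
            m=np.zeros((480*2,640*2),np.uint8); cv2.fillPoly(m,[np.round((uv+.5)*2*256-128).astype(np.int32)],255,cv2.LINE_AA,8); 
            return cv2.resize(m,(640,480),interpolation=cv2.INTER_AREA)/255.
        m=msk(.03)
        # region: model top bright vs. mask of observed bright
        return np.sum((m-obs)**2*w)
    o=g.copy(); 
    vals=g[(P[...,2]>.027)&(P[...,0]>.55)&(P[...,0]<.69)&(P[...,1]>-.02)&(P[...,1]<.22)]
    print(n,"gray pct",np.percentile(vals,[5,25,50,75,95]))
    obs=np.clip((g-40)/(np.median(vals)-40),0,1)
    x,y,ww,h=(215,170,94,52) if n=="top" else (200,235,60,93)
    w=np.zeros_like(g); w[y-12:y+h+12,x-12:x+ww+12]=1
    # for sides visible: use depth to weight down pixels below z .022
    side=(P[...,2]<.024)&(obs>.2); w[side]=0.1
    best=min((minimize(cost,[.66,.205,a],method="Nelder-Mead",options=dict(initial_simplex=[[.66,.205,a],[.67,.205,a],[.66,.2,a],[.66,.205,a+.06]],xatol=1e-5,fatol=1e-3)) for a in [-.1,0,.1,.2]),key=lambda r:r.fun)
    print(best.x[:2]*1000,np.degrees(best.x[2]),best.fun)
    a=best.x[2];R=np.array([[np.cos(a),-np.sin(a)],[np.sin(a),np.cos(a)]])
    def draw(im,poly,z,col):
        uv=proj(c,np.c_[poly,np.full(len(poly),z)]); cv2.polylines(im,[np.round((uv-off+.5)*k*16-8).astype(np.int32)],True,col,1,cv2.LINE_AA,4)
    k=6; off=np.array([x-15,y-15])
    im=cv2.resize(c["pixels"][y-15:y+h+15,x-15:x+ww+15,::-1],None,fx=k,fy=k,interpolation=cv2.INTER_CUBIC)
    draw(im,L@R.T+best.x[:2],.03,(0,0,255)); cv2.imwrite(f"pics/{n}_stop2.png",im[:600,:800])
E
```

```text
top gray pct [106.85 254.   255.   255.   255.  ]
[660.11138036 195.54142409] -1.4451682500636176 2828.4792959374736
side gray pct [193.3  247.75 255.   255.   255.  ]
[663.05858795 196.36627491] -1.6459347793587777 6638.6088363842255
```

View pics/top_stop2.png

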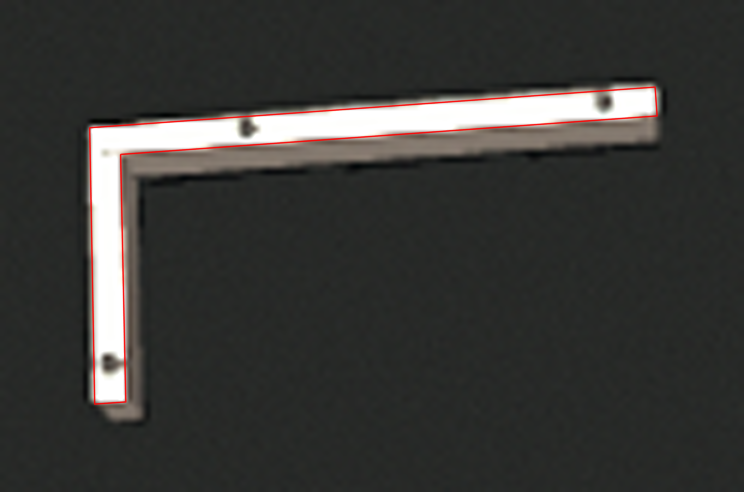

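View pics/side_stop2.png

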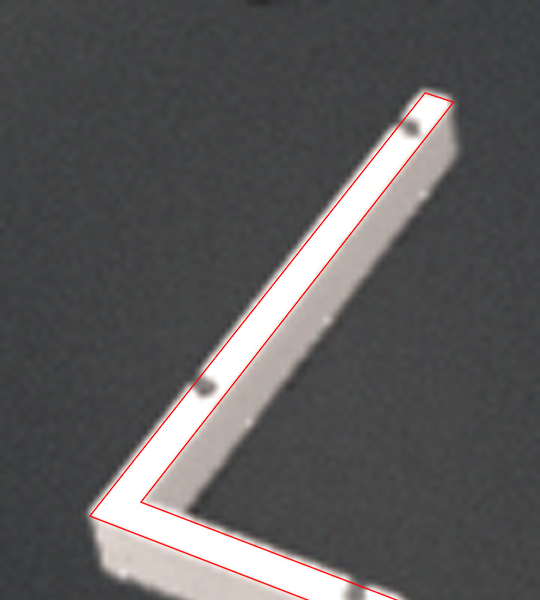

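View pics/top_rack.png

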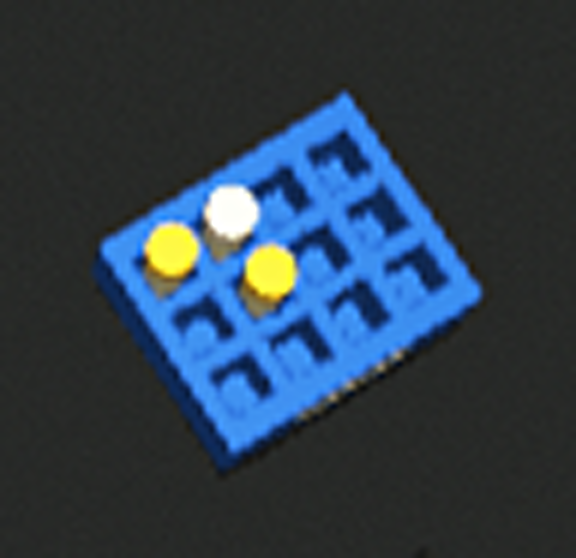

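The crops confirm the choice: a blue rack with tubes white and yellow near its +x/+y corner and the label on its -x side. Its size measures 92.7 x 114 mm. The stop's outline fits in both views: corner about (0.661, 0.196), yaw -1.5°. Next: bystander positions and reachability of the planned pushes.

```bash
cat >> h.py <<'E'
C=np.array([.6613,.1959]); A=np.radians(-1.53)
RK=np.array([.4955,-.1640]); RA=np.radians(26.3)
def rot(a): return np.array([[np.cos(a),-np.sin(a)],[np.sin(a),np.cos(a)]])
def quat(phi): return [np.cos(phi/2),np.sin(phi/2),0.,0.]
SEAT=C+rot(A)@[-.046,-.056]
def arc(R,n):
    out=[]
    for a in np.linspace(RA,A,n+1):
        h0=RA+np.pi/2; h=a+np.pi/2
        out.append((RK+R*np.array([np.sin(h0)-np.sin(h),np.cos(h)-np.cos(h0)]),a))
    return out
def posy(p,a,d): return p+rot(a)@[0,-d]   # tcp behind -y face
def posx(p,a,d): return p+rot(a)@[-d,0]
E
python3 - <<'E'
import numpy as np
from h import *
from rig import env
c=dict(np.load("top0.npz"));P=pts(c)
for n,(u,v,r) in dict(jar=(418,146,14),bottle=(166,218,12),beaker=(190,280,14),blk1=(353,125,22),blk2=(470,268,24),blk3=(407,313,24),blk4=(493,350,22)).items():
    s=P[v-r:v+r,u-r:u+r].reshape(-1,3); s=s[(s[:,2]>.03)&(s[:,2]<.15)]
    print(n,s[:,:2].min(0).round(3),s[:,:2].max(0).round(3),s[:,2].max().round(3))
print("seat",SEAT,"overhang",env.finger_overhang)
z=.075
ar=arc(.25,5); pe=ar[-1][0]; print("arc end",pe)
p2=pe+rot(A)@[0,.10]; p3=np.array(SEAT); 
for off in (0,np.pi):
    print("off",off)
    for nm,xy,a in [("start",posy(RK,RA,.09),RA+np.pi/2)]+[("arc",posy(p,a,.068),a+np.pi/2) for p,a in ar]+[("str",posy(p2,A,.068),A+np.pi/2),("xpush",posx(p2,A,.075),A),("xend",posx(SEAT-[0,.08],A,.057),A),("ypush",posy(SEAT,A,.068),A+np.pi/2),("xfin",posx(SEAT,A,.057),A)]:
        q=env.ik([*xy,z],quat(a+off)); q2=env.ik([*xy,z+.08],quat(a+off))
        print(nm,xy.round(3),None if q is None else np.round(q,2), q2 is not None)
E
```

```text
jar [ 0.655 -0.296] [ 0.707 -0.24 ] 0.09
bottle [0.543 0.289] [0.586 0.338] 0.114
beaker [0.395 0.231] [0.449 0.292] 0.083
blk1 [ 0.708 -0.184] [ 0.826 -0.075] 0.051
blk2 [ 0.342 -0.411] [ 0.454 -0.292] 0.051
blk3 [ 0.26  -0.249] [ 0.367 -0.144] 0.05
blk4 [ 0.165 -0.423] [ 0.264 -0.322] 0.051
seat [0.61382118 0.14114818] overhang 0.0726
arc end [ 0.46971074 -0.04655711]
off 0
start [ 0.535 -0.245] [ 0.75  0.67 -0.51  1.65  0.39  0.92  0.55] True
arc [ 0.526 -0.225] [ 0.76  0.65 -0.55  1.7   0.41  0.9   0.5 ] True
arc [ 0.51  -0.205] [ 0.75  0.61 -0.55  1.77  0.4   0.87  0.38] True
arc [ 0.496 -0.184] [ 0.72  0.58 -0.54  1.82  0.39  0.84  0.26] True
arc [ 0.484 -0.162] [ 0.69  0.55 -0.53  1.87  0.37  0.82  0.14] True
arc [ 0.475 -0.139] [ 0.65  0.52 -0.52  1.92  0.35  0.79  0.01] True
arc [ 0.468 -0.115] [ 0.61  0.5  -0.52  1.95  0.34  0.78 -0.13] True
str [ 0.471 -0.015] [ 0.46  0.5  -0.58  1.98  0.38  0.78 -0.38] True
xpush [0.397 0.055] [ 0.4   0.4  -0.69  2.15  0.39  0.71 -2.15] True
xend [0.557 0.063] [ 0.29  0.65 -0.61  1.73  0.46  0.9  -2.11] True
ypush [0.612 0.073] [ 0.27  0.
[... 256 characters left out ...]
 -2.32] True
arc [ 0.51  -0.205] [ 0.36  0.55 -0.02  1.78  0.01  0.81 -2.44] True
arc [ 0.496 -0.184] [ 0.34  0.51 -0.02  1.84  0.01  0.79 -2.57] True
arc [ 0.484 -0.162] [ 0.31  0.49 -0.03  1.89  0.02  0.77 -2.7 ] True
arc [ 0.475 -0.139] [ 0.29  0.46 -0.05  1.93  0.04  0.75 -2.85] True
arc [ 0.468 -0.115] [ 0.27  0.44 -0.08  1.97  0.05  0.74 -3.01] True
str [ 0.471 -0.015] [-0.82  0.7   1.12  2.02 -0.8   0.95 -2.43] True
xpush [0.397 0.055] [ 0.72  0.61 -1.14  2.14  0.75  0.87  0.66] True
xend [0.557 0.063] [ 0.37  0.69 -0.73  1.73  0.55  0.94  0.96] True
ypush [0.612 0.073] [ 0.49  0.95 -1.08  1.56  0.89  1.19  2.35] True
xfin [0.557 0.143] [ 0.26  0.74 -0.8   1.69  0.62  0.98  0.78] True
```

```bash
python3 - <<'E'
from h import *
from rig import env, fingers, camera
fingers.set_gripper(.045,20)
s=posy(RK,RA,.09); ph=RA+np.pi/2
env.move_to([*s,.18],quat(ph))
zt=env.finger_overhang+.010; print("overhang",env.finger_overhang,env.sense()["opening"])
env.move_straight([*s,zt],vel=.15)
f0=env.sense(); print(f0["t"],f0["tool_pos"],f0["wrist_force"])
env.move_straight([*posy(RK,RA,.070),zt],vel=.05)
c=camera("side"); np.savez("side1.npz",**c); cv2.imwrite("pics/side1.png",c["pixels"][:,:,::-1])
cv2.imwrite("pics/side1z.png",cv2.resize(c["pixels"][130:280,240:440,::-1],None,fx=4,fy=4,interpolation=cv2.INTER_CUBIC))
f=env.sense(); print(f["t"],f["tool_pos"],f["wrist_force"]-f0["wrist_force"])
E
```

```text
overhang 0.0726 0.045066229806404415
3.1083 [ 0.53609477 -0.24511402  0.08350187] [ 0.32447662 -0.08180844 -0.19180725]
3.7083 [ 0.52657327 -0.22688643  0.08275178] [ 0.55344051 -0.32356372  0.20944453]
```

View pics/side1z.png

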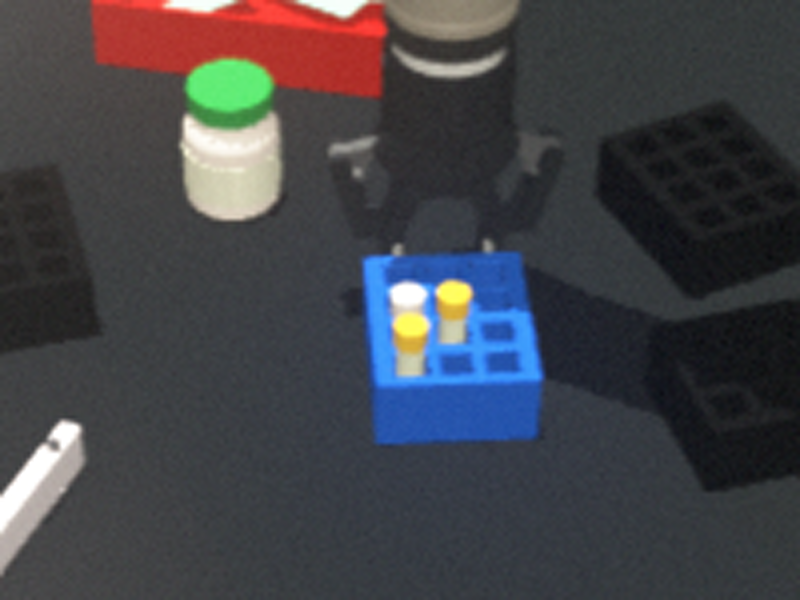

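The side view shows the two fingers centred just behind the rack's -y face, at about (443,245) in the crop. The tubes are clear of the gripper. Now the arc push.

```bash
cat >> h.py <<'E'
def look(camera,n,tag,pred=None):
    c=camera(n); np.savez(f"{n}_{tag}.npz",**c); P=pts(c)
    hsv=cv2.cvtColor(c["pixels"],cv2.COLOR_RGB2HSV)
    b=(c["depth"]>0)&(hsv[...,0]>100)&(hsv[...,0]<125)&(hsv[...,1]>120)&(hsv[...,2]>60)&(P[...,1]<.22)&(P[...,0]<.75)&(P[...,0]>.38)
    t=b&(P[...,2]>.038); r=cv2.minAreaRect(P[t][:,:2].astype(np.float32)*1000)
    print(n,"rack rect",[np.round(v,1) for v in r])
    v,u=np.where(b); u0,v0=int(u.mean()),int(v.mean())
    y0,x0=max(0,v0-75),max(0,u0-100)
    cv2.imwrite(f"pics/{n}_{tag}.png",cv2.resize(c["pixels"][y0:y0+150,x0:x0+200,::-1],None,fx=4,fy=4,interpolation=cv2.INTER_CUBIC))
    return r
E
python3 - <<'E'
from h import *
from rig import env, fingers, camera
z=env.sense()["tool_pos"][2]; z=.0826
for p,a in arc(.25,6)[1:]:
    env.move_straight([*posy(p,a,.067),z],quat(a+np.pi/2),vel=.06)
f=env.sense(); print(f["t"],f["tool_pos"],f["wrist_force"])
look(camera,"top","a"); look(camera,"side","a")
print(arc(.25,6)[-1])
E
```

```text
6.7583 [ 0.46807869 -0.11376292  0.08261983] [ 0.05255449 -0.05835216 -0.59004266]
top rack rect [array([468.3, -45.3]), array([112.1,  93. ]), np.float64(88.7)]
side rack rect [array([472.1, -46.7]), array([121.7,  93.2]), np.float64(88.3)]
(array([ 0.46971074, -0.04655711]), np.float64(-0.026703537555513242))
```

View pics/side_a.png

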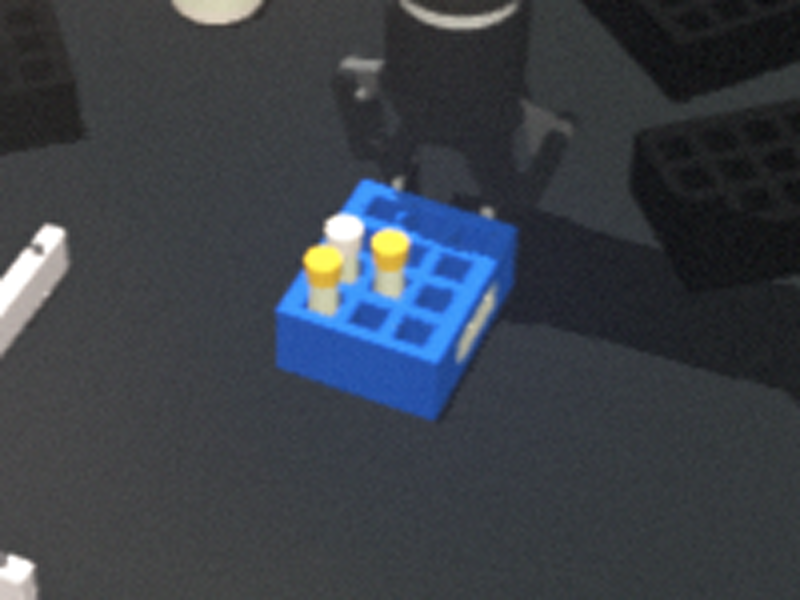

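View pics/top_a.png

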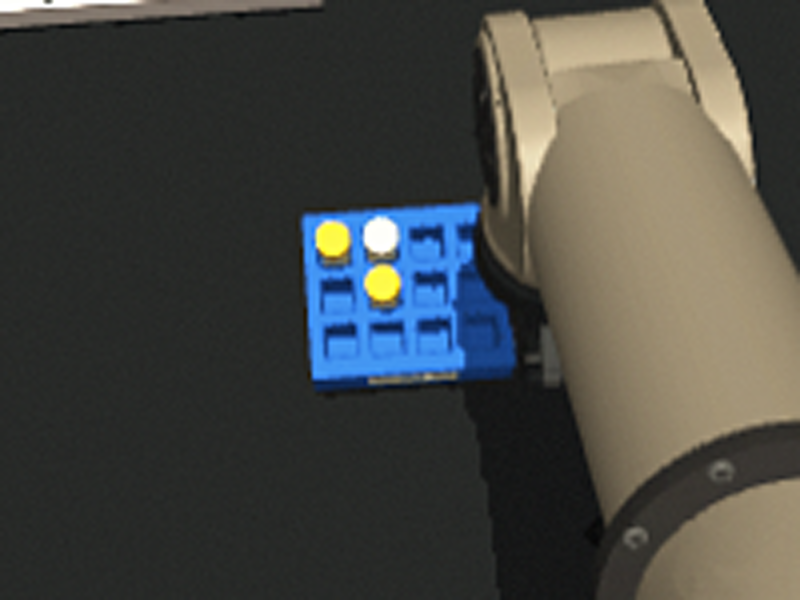

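The rack has turned parallel to the stop and sits at (0.470, -0.046) as predicted, with the tubes upright. Next: push straight along +y, then go round to the -x face and push it onto the long rail.

```bash
python3 - <<'E'
from h import *
from rig import env, fingers, camera
z=.0826; pe=arc(.25,6)[-1][0]; p2=pe+rot(A)@[0,.11]
q=quat(A+np.pi/2)
env.move_straight([*posy(p2,A,.067),z],q,vel=.09)
env.move_straight([*posy(p2,A,.09),z],q,vel=.15)
env.move_straight([*posy(p2,A,.09),.17],q,vel=.25)
look(camera,"side","b0")
qx=quat(A+np.pi); s=posx(p2,A,.085)
env.move_to([*s,.17],qx)
fingers.set_gripper(.070)
env.move_straight([*s,z],qx,vel=.2)
f=env.sense(); print(f["t"],f["tool_pos"],f["wrist_force"])
look(camera,"side","b")
E
```

```text
side rack rect [array([474.4,  64. ]), array([117.4,  93.9]), np.float64(88.8)]
11.2167 [0.38803756 0.06605321 0.08294907] [-0.08768785 -0.45767542  0.33809558]
side rack rect [array([461.2,  69.5]), array([125.6, 122.6]), np.float64(87.7)]
```

View pics/side_b.png

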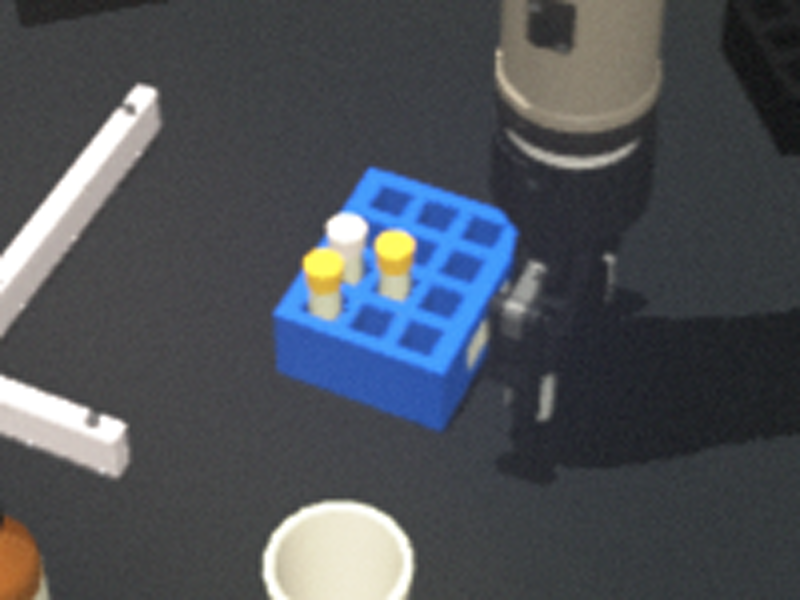

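The gripper is behind the -x (labelled) face, clear of the beaker at (338,560) in the crop. Pushing to the long rail.

```bash
python3 - <<'E'
from h import *
from rig import env, fingers, camera
z=.0826; qx=quat(A+np.pi)
p=np.array(env.sense()["tool_pos"][:2]); l=rot(A).T@(p-C); print("stopframe",l)
W=lambda x,y: [*(C+rot(A)@[x,y]),z]
env.move_straight(W(-.118,l[1]),qx,vel=.09)
f0=np.array(env.sense()["wrist_force"])
r=env.move_straight(W(-.092,l[1]),qx,vel=.02,contact_N=8)
f=env.sense(); print(r,f["t"],rot(A).T@(f["tool_pos"][:2]-C),f["wrist_force"]-f0)
look(camera,"side","c")
E
```

```text
stopframe [-0.2690621  -0.13703526]
True 13.9833 [-0.10194478 -0.13712898] [ 1.11255687  0.13592284 -0.23868237]
side rack rect [array([603.1,  66.6]), array([114.6, 121.5]), np.float64(81.8)]
```

View pics/side_c.png

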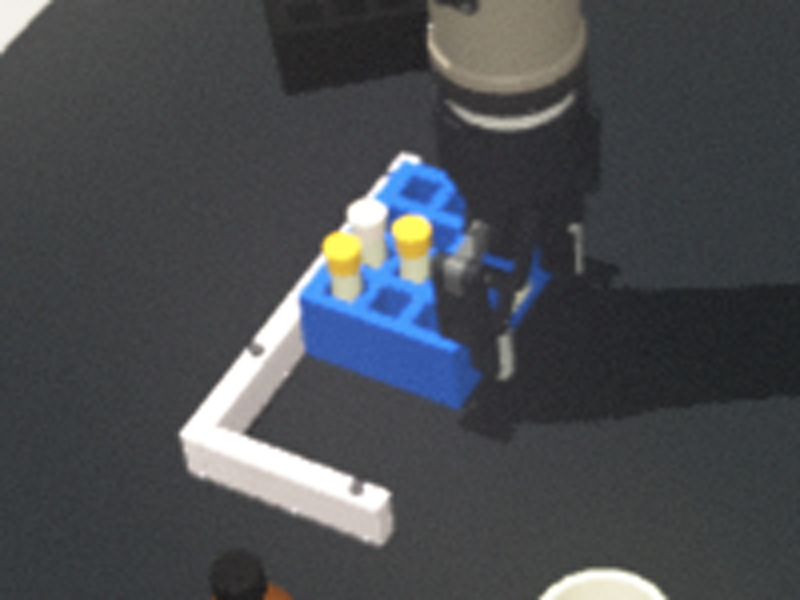

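The rack's +x face lies along the long rail, and contact came at -102 mm where -103 was expected. Next: push the -y face along the rail into the corner.

```bash
python3 - <<'E'
from h import *
from rig import env, fingers, camera
z=.0826; qx=quat(A+np.pi); qy=quat(A+np.pi/2)
W=lambda x,y,z=z: [*(C+rot(A)@[x,y]),z]
env.move_straight(W(-.125,-.137),qx,vel=.12)
env.move_straight(W(-.125,-.137,.18),qx,vel=.25)
env.move_to(W(-.050,-.228,.18),qy)
fingers.set_gripper(.040)
env.move_straight(W(-.050,-.228),qy,vel=.2)
env.move_straight(W(-.050,-.140),qy,vel=.07)
f0=np.array(env.sense()["wrist_force"])
r=env.move_straight(W(-.050,-.113),qy,vel=.02,contact_N=8)
f=env.sense(); print(r,f["t"],rot(A).T@(f["tool_pos"][:2]-C),f["wrist_force"]-f0)
look(camera,"side","d")
E
```

```text
True 19.45 [-0.05048832 -0.12271745] [-0.24483671  1.61695587  0.57950485]
side rack rect [array([614.6, 140.7]), array([120.1,  92.4]), np.float64(88.3)]
```

View pics/side_d.png

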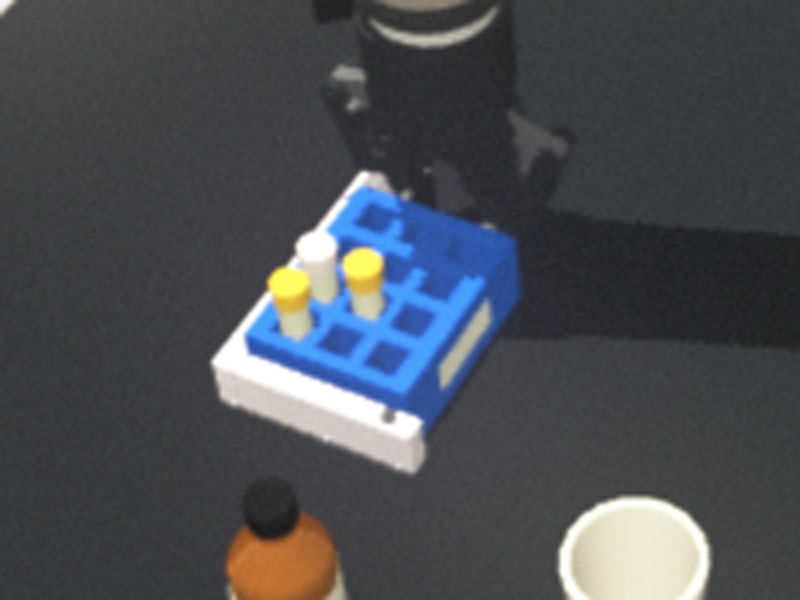

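The rack is in the corner, with contact at -122.7 mm where -123 was expected. I'll seat it with one more light push on each face, then retreat and check.

```bash
python3 - <<'E'
from h import *
from rig import env, fingers, camera
z=.0826; qx=quat(A+np.pi); qy=quat(A+np.pi/2)
W=lambda x,y,z=z: [*(C+rot(A)@[x,y]),z]
def st(r):
    f=env.sense(); print(r,f["t"],rot(A).T@(f["tool_pos"][:2]-C),f["wrist_force"])
env.move_straight(W(-.050,-.150),qy,vel=.12)
env.move_straight(W(-.050,-.150,.18),qy,vel=.25)
env.move_to(W(-.130,-.058,.18),qx)
fingers.set_gripper(.060)
env.move_straight(W(-.130,-.058),qx,vel=.2)
env.move_straight(W(-.110,-.058),qx,vel=.06)
st(env.move_straight(W(-.090,-.058),qx,vel=.02,contact_N=12))
env.move_straight(W(-.130,-.058),qx,vel=.12)
env.move_straight(W(-.130,-.058,.18),qx,vel=.25)
env.move_to(W(-.050,-.160,.18),qy)
fingers.set_gripper(.040)
env.move_straight(W(-.050,-.160),qy,vel=.2)
env.move_straight(W(-.050,-.130),qy,vel=.06)
st(env.move_straight(W(-.050,-.108),qy,vel=.02,contact_N=12))
env.move_straight(W(-.050,-.160),qy,vel=.12)
env.move_straight(W(-.050,-.20,.22),qy,vel=.25)
env.move_to([.35,-.35,.3],qy)
st(0)
look(camera,"side","e"); look(camera,"top","e")
E
```

```text
True 23.6333 [-0.10171604 -0.05801255] [-0.46978907  0.50340055  0.52678957]
True 28.0083 [-0.05027689 -0.12252966] [-0.17004463  0.14760788 -1.68210512]
0 30.8083 [-0.29544797 -0.55281476] [-0.00111821  0.50248892 -0.62090834]
side rack rect [array([615.1, 141.3]), array([117.6,  92.8]), np.float64(88.7)]
top rack rect [array([612.5, 140.8]), array([110.7,  93.5]), np.float64(88.9)]
```

View pics/side_e.png

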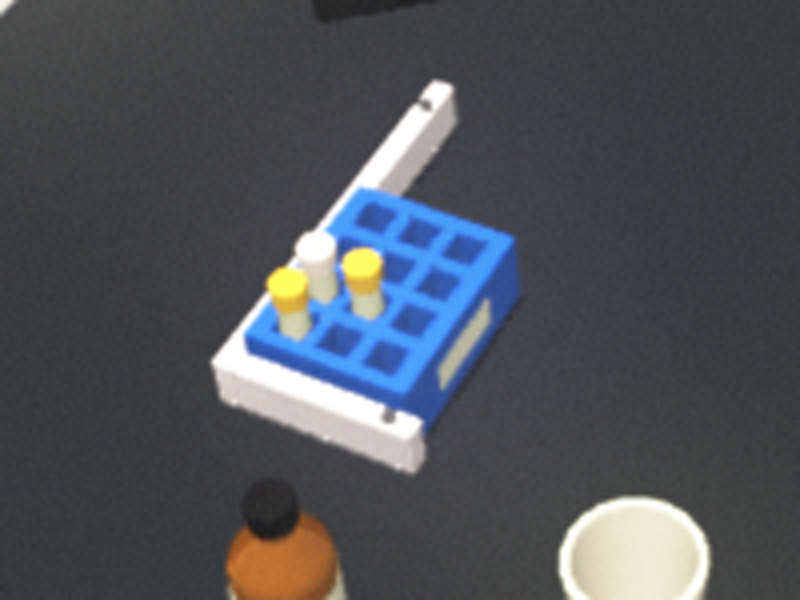

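View pics/top_e.png

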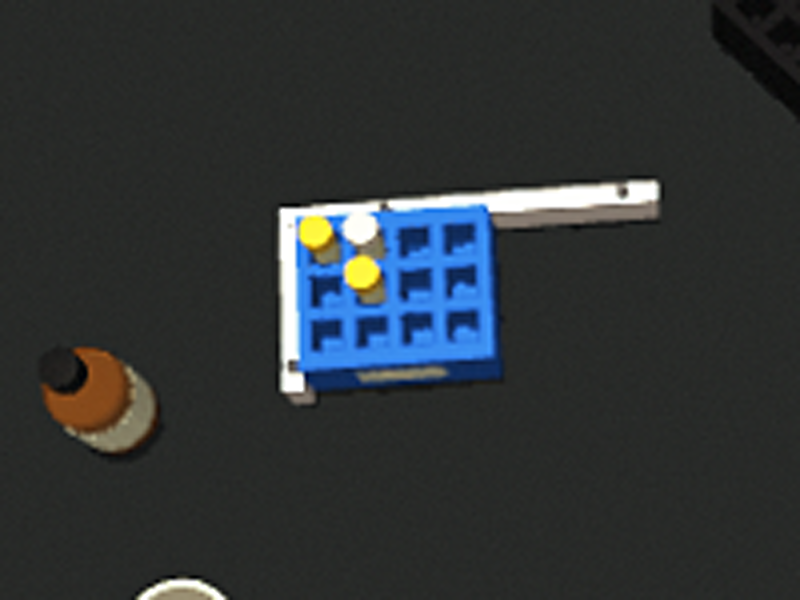

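Both views show the rack flush on both rails, with the three caps upright at (315,235), (360,228) and (362,272) in the top crop. I'll check that the bystanders haven't moved, then hand in.

```bash
python3 - <<'E'
import numpy as np
from rig import workorder, env
a=np.load("side0.npz")["pixels"].astype(int); b=np.load("side_e.npz")["pixels"].astype(int)
for n,(x0,x1,y0,y1) in dict(jar=(282,314,143,187),bottle=(202,238,333,388),beaker=(284,328,338,394)).items():
    print(n,np.abs(a-b)[y0:y1,x0:x1].mean().round(2))
workorder.job_done(); print(env.sense()["t"])
E
```

```text
jar 1.95
bottle 2.24
beaker 1.64
the job is handed in; nothing more can be done
the job is handed in; nothing more can be done
```

The blue rack is seated square in the inside corner of the stop, and the job was handed in at about 31 s of the 61 s allowed.

**What I did:** I pushed on the -y face in an arc to turn the rack parallel to the stop. Then I pushed the -x face onto the long rail and slid the rack along the rail into the short one. I finished with one light push on each face, stopping at a 12 N force change, and backed away.

**Last checks:**
- **Position:** the rack's centre measured (612.5, 140.8) mm from the top camera and (615.1, 141.3) mm from the side camera. The computed seat is (613.8, 141.1) mm. The two cameras differ by about 2.6 mm in x, close to their stated 2 mm accuracy.
- **Angle:** the rack is within about 0.5° of the stop.
- **Contact:** the last pushes stopped 0.5 mm (short rail) to 1.3 mm (long rail) past the expected positions. This is within the calibration error, and both views show no visible gap.
- **Tubes and bystanders:** all three tubes are standing in the rack. The jar, bottle and beaker show no change in the side camera beyond image noise.

No check failed.

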